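# Release the key left latched on the bench switch unit

## Robot

A 6-joint arm with a two-finger parallel gripper is mounted at the origin on the work surface. World frame = base frame: x ahead of the robot, y to its left, z up, the work surface at z = 0. Lengths are in mm, angles in rad, forces in N, time in s.
With the tool pointing down it reaches from about 375 to 925 mm from the base axis. Payload 5.7 kg.
Tool frame: the origin (TCP) lies midway between the tips of the shut fingers; the grasp point (between the pads) lies 19 mm behind it; z points along the fingers, y is the direction in which the jaws open and shut (so a half turn about z gives the same grasp; the last joint's range is limited). The gripper opens to 85 mm and grips with 20 to 120 N. Pads are 22 mm wide; open, the fingers measure 114 mm over their backs; the gripper's body (76 mm by 85 mm) begins 54 mm behind the grasp point. The pads swing forward as they close: fully open they stand 13 mm farther back than shut.
Start: joints at [1.197, 0.359, 1.51, -0, 1.272, -0.115], TCP at [153.546, 579.989, 231.267] pointing down, gripper open.
Joint ranges: [-2.97, 2.97], [-1.01, 2.36], [0.21, 2.38], [-0.96, 4.11], [0.2, 2.71], [-2.98, 2.98]. Speed limits (rad/s): [2.39, 2.39, 3.14, 3.14, 3.14, 3.14].

## Interface

Orientations are given as [roll, pitch, yaw] about the fixed x, y, z axes, in that order (R = Rz(yaw) Ry(pitch) Rx(roll)).
In Python, from bench import robot, vision, nets gives the robot as it stands. The module is installed in compiled form; this text tells all that it offers.
- The arm moves only by the shell command python3 -m handwheel 'ROWS' [FORCE]. ROWS is text: rows parted by semicolons, each of 7 numbers parted by spaces: the shift along the tool's x, y, z in cm, then the turn, a rotation vector about the tool's x, y, z in rad, then the finger opening in cm, from 0 to 8.54. In form: dx dy dz ax ay az hand; .... A call has 1 to 8 rows; each row shifts and turns the commanded pose from where the row before left it, along the tool's axes as they then stand; what a row does not reach is not made up. A row lasts 1/12 s, in which the tool goes at most 41.7 mm and 7.16 degrees, less where a joint would pass 70% of its speed; a pose out of reach is approached as far as the arm can. A call is refused whole if a number of a shift passes 4.17 or a number of a turn 0.125, either way. A call with a gripper value outside its range is refused whole. The fingers move at their own pace and stop on an object; FORCE is the grip in N (left out, the last holds). Time passes only in rows, so rows that do not move let the fingers close. It gives the time, the measured TCP pose, the force and the opening at its end, in the units of the state.
- robot.get_obs(): the state, without advancing time (a new reading comes with each control period).
- vision.read_camera(name): name is "side" or "top"; returns (picture, depth): 400x640x3 uint8, blue, green, red; 400x640 float32, mm along the optical axis (not along the pixel's ray), 0 where there is no reading.
- vision.camera_params(name): a dict with "fx", "fy", "cx", "cy" (pixels), "origin" and "orientation" of the camera in the world. Camera axes: x right, y down, z forward; pixel columns grow to the right and rows downward; lengths in mm; the calibration is good to about 2 mm. A picture is of the moment at which its call begins. camera_params takes no time and is no camera call.
- robot.job_done(): hands the job in, once; it reports no verdict.
Trained networks look in the newest picture that a camera, given by its name, has taken for a name from the list of things; names that differ only in an ending like _2 or _b are one class to them, and where a whole thing is asked for, a point or a joint stands for the part that bears it (a point fixed in the world has none). Each returns a list of dicts, best first, with "p" (0 to 1); they miss things now and then, are a little off and sometimes report something else, mostly with a low value. They report only what shows in the picture. A call takes as long as a camera call.
- nets.cut_out(camera, target): "region" (400x640 bool, what is visible of it) and "bbox" ([left, top, width, height] in pixels, round what is visible of it).
The state is a dict: "time": time; "q": joint angles; "qvel": joint speeds; "tau": joint torques, N m; "tool_pos": TCP position; "orientation": TCP orientation; "ft_force": force on the tool from outside, world axes, zero at the start; "ft_torque": the same for the moment, N m; "width": finger opening in mm.
Only numpy, scipy, OpenCV 4.12 (cv2) and the standard library are available. Lean on these libraries where they do the work, as an engineer would, in place of code of your own. Each camera call takes 0.05 s, during which the arm holds its last target.

## Task

One of the four identical keys on the bench switch unit has been left latched down. Working from the robot's left end of the row to its right end, tap every key lightly with a fingertip to feel which one it is - gently enough that the keys that are up are not pushed down and the latched one stays latched - and after the fourth tap press the latched key firmly down until its catch lets go, then withdraw so that all four keys stand up. Grasp and lift nothing, and leave the pots and tools around the unit where they are.

Things in the scene. Friction and masses are not known exactly. Their poses are not given: they have to be found in the camera images.
- console: bench switch unit: grey box 140 mm (x) by 300 mm (y), flat deck 55 mm above the bench, fixed. Origin: centre of its underside; x points away from the robot's side, y along the key row to the robot's left, z up. The keys stand in a row at x = -30 mm, y = +75, +25, -25, -75 mm, each in a 4 mm high bezel.
- key1: the left-most (robot's left, y = +75 mm) of four identical square black keys, cap 28 x 28 x 12 mm. Origin: centre of the cap's top face; z up. All keys move straight down: top 77 mm above the bench when up, 71 mm when latched, 66 mm when bottomed. Exactly one of the four, any of them, starts latched.
- key2: the second from the left (y = +25 mm) of four identical square black keys, cap 28 x 28 x 12 mm. Origin: centre of the cap's top face; z up. Any up key begins to give at a push of 1 N, then 2 mm for each further 1 N (4 N at 6 mm down), and springs back when let go.
- key3: the third from the left (y = -25 mm) of four identical square black keys, cap 28 x 28 x 12 mm. Origin: centre of the cap's top face; z up. Whichever key is latched is solid under a push below 4 N; a slow firm push of 6 to 7 N (more if fast) drives it 3 mm or more below its latched height, where its catch lets go; it then springs up with the finger.
- key4: the right-most (y = -75 mm) of four identical square black keys, cap 28 x 28 x 12 mm. Origin: centre of the cap's top face; z up. All keys feel alike when up, as said for key2, and when latched, as said for key3.
- paint_pot: small closed plastic paint pot, 32 mm across, 30 mm tall, standing on the switch unit's deck near its left end, behind the key row (origin: centre of its underside); loose, to be left alone
- turned_knob: small turned wooden knob, 30 mm across, 32 mm tall, standing on the deck near the right end, behind the key row (origin: centre of its underside); loose, to be left alone
- glue_jar: closed amber glass jar, 52 mm across, 60 mm tall, on the bench to the left of the switch unit (origin: centre of its underside); loose, to be left alone
- sanding_block: cork sanding block 50 x 90 x 30 mm on the bench to the right of the switch unit (origin: centre of its underside); loose, to be left alone
- screwdriver: screwdriver with a red handle, lying on the bench beyond the switch unit (origin near its middle); loose, to be left alone
- spool: wooden ring-shaped spool, 56 mm across, 30 mm tall, on the bench beyond the switch unit (origin: centre of its underside); loose, to be left alone
- mallet_head: dark wooden cylinder, 48 mm across, 50 mm tall, standing on the bench between the robot and the right part of the switch unit (origin: centre of its underside); loose, to be left alone

How it is judged:
By the outcome, as a careful person would: the job done as asked, in the order asked, and still so for the second after the job is handed in, with the robot touching nothing.
It also fails if it takes over 64 s, if anything falls off the work surface, if the arm or the gripper's body presses on something with over 40 N, if the wrist force passes 120 N, or if a joint passes its speed limit or range.

## Working session

There is one attempt and no reset: what is moved stays moved. The work goes in short steps, Python scripts to look and compute and a shell command to move; the robot and the scene stay as the last step left them, time stands still between calls to the robot, and variables do not carry over. Pictures are saved under pics/ and viewed, and the job is handed in when it is done.

```bash
mkdir -p pics; ls; python3 - <<'E'
from bench import robot, vision
import cv2
print(robot.get_obs())
for n in("top","side"):
    p,d=vision.read_camera(n); cv2.imwrite(f"pics/{n}0.png",p); print(vision.camera_params(n))
E
```

```text
pics
{'time': 0.0, 'q': array([ 1.19688928e+00,  3.59507258e-01,  1.51147468e+00,  4.02548180e-05,
        1.27248612e+00, -1.15078551e-01]), 'qvel': array([ 0.00043938, -0.00019008, -0.00098599,  0.000272  , -0.00240503,
       -0.00028825]), 'tau': array([-1.07514803e-03, -5.27630711e+01, -2.78615159e+01, -8.63465084e-05,
        1.33884227e-02, -1.53479260e-05]), 'tool_pos': array([153.29341701, 579.36547376, 230.43616725]), 'orientation': array([-3.13973407e+00, -2.53542852e-04,  2.88275206e+00]), 'ft_force': array([-0.27935347, -0.16998729,  0.31611411]), 'ft_torque': array([ 0.006795  ,  0.00294356, -0.05611838]), 'width': 85.42275667977181}
{'fx': 427.0725191919996, 'fy': 427.0725191919996, 'cx': 323.55283690985215, 'cy': 203.50310563408487, 'origin': array([ 436.09495815,   53.27982607, 1053.58136731]), 'orientation': array([-2.99713957, -0.02962669, -1.56532594])}
{'fx': 374.6795147156587, 'fy': 374.6795147156587, 'cx': 324.53384058406584, 'cy': 197.007483271035, 'origin': array([ 338.29342632, -361.61428316,  640.36812489]), 'orientation': array([-2.44809013,  0.01365517, -0.62421788])}
```

View pics/top0.png

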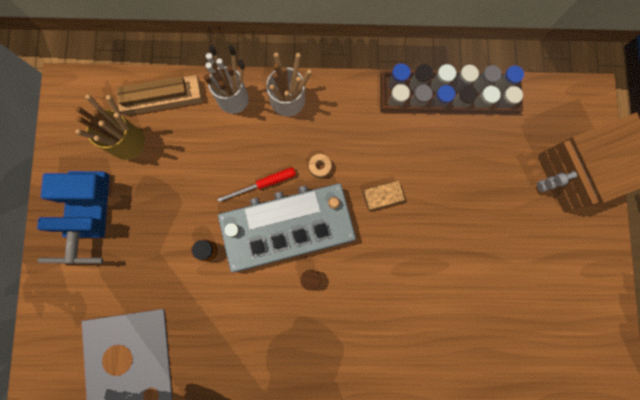

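View pics/side0.png

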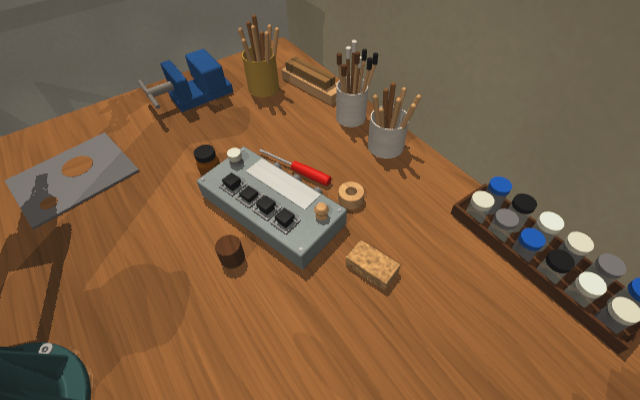

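The top view shows the grey unit at about (287,228), with keys at (258,247), (279,241), (300,236) and (321,231). The mallet head is in front at (313,280), the pot is at (232,230) and the knob at (334,203). Next I'll measure these positions.

```bash
cat > h.py <<'E'
import numpy as np, cv2
from scipy.spatial.transform import Rotation as R
from bench import robot, vision, nets
def cloud(n,d):
    c=vision.camera_params(n); v,u=np.indices(d.shape)
    P=np.stack([(u-c["cx"])*d/c["fx"],(v-c["cy"])*d/c["fy"],d],-1)
    return P@R.from_euler('xyz',c["orientation"]).as_matrix().T+c["origin"]
E
python3 - <<'E'
from h import *
np.set_printoptions(precision=1,suppress=True)
for n in("top","side"):
    p,d=vision.read_camera(n); W=cloud(n,d)
    np.savez(f"{n}.npz",p=p,d=d,W=W)
    for t in("console","key1","mallet_head","paint_pot","turned_knob","glue_jar"):
        for r in nets.cut_out(n,t)[:5]:
            m=r["region"]&(d>0); 
            if m.sum()==0: continue
            q=W[m]; print(n,t,round(r["p"],2),r["bbox"],m.sum(),np.median(q,0),np.percentile(q[:,2],[5,50,95]))
E
```

```text
top console 0.59 [217.9, 184.1, 135.8, 88.1] 7506 [525.8 112.7  55.4] [50.9 55.4 74.9]
top key1 0.72 [309.4, 153.7, 23.5, 27.9] 342 [680.9  33.1  29.3] [13.  29.3 32.7]
top key1 0.62 [293.1, 227.8, 13.5, 12.2] 121 [503.1  80.6  76.7] [73.6 76.7 80. ]
top key1 0.52 [314.3, 225.8, 15.2, 12.2] 149 [516.8  30.7  76.7] [72.8 76.7 79.2]
top key1 0.47 [250.4, 242.0, 14.0, 11.0] 129 [479.3 175.3  76.4] [73.4 76.4 79.4]
top key1 0.45 [216.1, 181.5, 139.3, 91.5] 7375 [525.4 112.4  55.4] [51.2 55.4 75. ]
top mallet_head 0.73 [216.2, 183.1, 135.9, 88.6] 7413 [525.5 112.6  55.4] [51.1 55.4 74.9]
top mallet_head 0.61 [299.9, 270.0, 22.4, 21.0] 334 [403.1  54.8  49.5] [45.8 49.5 52.6]
top paint_pot 0.48 [225.5, 224.1, 13.0, 17.2] 157 [514.8 232.5  84.5] [59.3 84.5 88. ]
top glue_jar 0.89 [195.8, 237.2, 19.0, 20.4] 419 [470.1 299.   58.6] [25.4 58.6 62. ]
side console 0.97 [196.8, 147.0, 148.2, 124.9] 8878 [517.7  79.1  54. ] [20.6 54.  74.3]
side key1 0.82 [275.2, 207.8, 16.7, 20.9] 247 [516.3  28.1  75. ] [56.1 75.  77.1]
side key1 0.7 [258.1, 197.0, 18.1, 16.3] 238 [504.7  75.9  75. ] [57.3 75.  77.1]
side key1 0.58 [222.5, 171.9, 20.4, 18.8] 224 [479.1 172.   74.8] [55.5 74.8 77.2]
side key1 0.54 [238.3, 188.6, 15.0, 14.3] 177 [490.6 125.   69.3] [62.  69.3 71.1]
side mallet_head 0.71 [213.1, 234.9, 32.6, 36.9] 803 [402.4  43.7  46.8] [-0.7 46.8 50. ]
side paint_pot 0.71 [224.8, 150.4, 14.4, 17.3] 250 [515.2 228.2  78.7] [54.5 78.7 84.8]
side paint_pot 0.64 [215.5, 235.4, 32.0, 33.5] 757 [403.6  43.7  47.2] [ 6.9 47.2 50. ]
side turned_knob 0.49 [339.8, 182.4, 22.5, 28.6] 545 [677.7  29.3  27.4] [ 4.9 27.4 30.1]
side glue_jar 0.69 [197.4, 145.5, 23.8, 32.4] 538 [468.3 294.2  51. ] [16.8 51.  60. ]
side glue_jar 0.43 [258.5, 148.5, 71.8, 38.1] 534 [644.9 146.2  19.2] [ 7.9 19.2 24.9]
```

```bash
python3 - <<'E'
from h import *
np.set_printoptions(precision=1,suppress=True)
g=[(478,174),(491,126),(504,78),(516,30)]
for n in("top","side"):
    z=np.load(n+".npz"); W=z["W"]; p=z["p"]
    dark=p.max(-1)<70
    C=[]
    for x,y in g:
        m=(np.hypot(W[...,0]-x,W[...,1]-y)<24)&(W[...,2]>64)&(W[...,2]<84)
        q=W[m]; zt=np.median(q[q[:,2]>np.percentile(q[:,2],50)-4][:,2])
        q=q[abs(q[:,2]-zt)<4]
        (cx,cy),s,a=cv2.minAreaRect(q[:,:2].astype(np.float32)); C.append((cx,cy))
        print(n,len(q),zt,cx,cy,s,a,q.mean(0))
    C=np.array(C); v=C[0]-C[3]; print("yaw",np.degrees(np.arctan2(-v[0],v[1])),np.linalg.norm(v),C.mean(0))
    m=(abs(W[...,2]-55)<4)&(np.hypot(W[...,0]-525,W[...,1]-112)<190)
    print("deck",cv2.minAreaRect(W[m][:,:2].astype(np.float32)))
o=robot.get_obs(); print(o["time"],o["tool_pos"],o["ft_force"])
E
```

```text
top 152 76.42972254062835 478.3434753417969 176.0182342529297 (27.53229522705078, 27.880786895751953) 15.432574272155762 [478.2 175.8  76.4]
top 142 70.47108021088701 491.3223876953125 127.8256607055664 (27.75857162475586, 27.757591247558594) 14.726064682006836 [491.3 127.7  70.4]
top 142 76.7259012368308 504.1368713378906 79.66156005859375 (27.358680725097656, 27.07590675354004) 14.639138221740723 [503.8  79.4  76.8]
top 144 76.74543799274159 516.9697875976562 31.441848754882812 (27.940261840820312, 27.133743286132812) 13.770698547363281 [516.9  31.5  76.7]
yaw 14.958278637264389 149.64732955240802 [497.7 103.7]
deck ((480.6044006347656, 120.40718078613281), (224.37637329101562, 340.3162841796875), 14.974259376525879)
side 154 75.70135807163342 479.2027587890625 176.84164428710938 (28.241357803344727, 27.871356964111328) 16.00872802734375 [479.1 175.3  75.5]
side 165 69.48325536918026 492.45306396484375 128.5759735107422 (28.60708999633789, 28.292184829711914) 13.99178409576416 [491.6 127.5  69.4]
side 177 75.56749566260896 504.9584045410156 80.05455017089844 (28.813840866088867, 27.69371795654297) 13.015325546264648 [504.8  79.3  75.4]
side 192 75.52609613366656 518.17138671875 32.23472213745117 (27.25873565673828, 28.116531372070312) 14.853425025939941 [517.8  31.   75.4]
yaw 15.081785285805882 149.76553641048307 [498.7 104.4]
deck ((487.98828125, 122.37532043457031), (211.38584899902344, 340.3193054199219), 15.087703704833984)
0.8 [153.6 580.  231.3] [-0.6 -0.1 -0.3]
```

The keys are at K1 (479,176), K2 (491.5,128), K3 (504.5,80) and K4 (517,31.5), with the row yawed 15°. By height K2 looks latched, but tapping has to confirm it. I'll turn the tool square to the row, shut the fingers and move above K1.

```bash
python3 -m handwheel '0 0 0 0 0 -0.104 0; 0 0 0 0 0 -0.104 0; 0 0 0 0 0 -0.104 0; 0 0 0 0 0 -0.104 0; 0 0 0 0 0 -0.105 0; 0 0 0 0 0 0 0' 20
```

```text
time: 1.3
tool_pos: [153.5, 580.0, 231.3]
orientation: [-3.142, -0.0, -2.876]
ft_force: [-0.7, 1.1, 0.1]
width: 12.1
```

```bash
python3 -m handwheel '-0.5 -1 0 0 0 0 0; -1 -2.4 0 0 0 0 0; -1.1 -2.4 0 0 0 0 0; -1.1 -2.4 0 0 0 0 0; -1.1 -2.4 0 0 0 0 0; -1.1 -2.4 0 0 0 0 0; -1.1 -2.4 0 0 0 0 0; -1.1 -2.4 0 0 0 0 0'
```

```text
time: 1.97
tool_pos: [278.8, 427.3, 231.3]
orientation: [-3.141, 0.0, -2.883]
ft_force: [0.3, -0.1, -0.1]
width: -0.3
```

```bash
python3 -m handwheel '-1.07 -2.4 0 0 0 0 0; -1.07 -2.4 0 0 0 0 0; -1.07 -2.4 0 0 0 0 0; -1.07 -2.4 0 0 0 0 0; -1.07 -2.4 0 0 0 0 0; -1.07 -2.4 0 0 0 0 0; -1.07 -2.4 0 0 0 0 0; -1.07 -2.4 0 0 0 0 0'
```

```text
time: 2.63
tool_pos: [411.0, 263.9, 231.4]
orientation: [-3.141, 0.0, -2.883]
ft_force: [-0.4, -0.0, 0.4]
width: -0.1
```

```bash
python3 -m handwheel '-1.07 -2.4 0 0 0 0 0; -1.07 -2.4 0 0 0 0 0; -1.07 -2.4 0 0 0 0 0; -1.07 -2.4 0 0 0 0 0;0 0 0 0 0 0 0;0 0 0 0 0 0 0'
```

```text
time: 3.13
tool_pos: [477.1, 182.6, 231.3]
orientation: [-3.141, -0.0, -2.885]
ft_force: [-0.5, 0.7, -0.1]
width: 0.2
```

```bash
python3 -m handwheel '0 -0.665 1 0 0 0 0; 0 0 2.5 0 0 0 0; 0 0 2.5 0 0 0 0; 0 0 2.5 0 0 0 0; 0 0 2.5 0 0 0 0; 0 0 2 0 0 0 0; 0 0 0.7 0 0 0 0; 0 0 0 0 0 0 0'; python3 -m handwheel '0 0 0 0 0 0 0; 0 0 0 0 0 0 0'; python3 - <<'E'
from h import *
p,d=vision.read_camera("side"); cv2.imwrite("pics/s1.png",cv2.resize(p[100:300,130:400],None,fx=2.9,fy=2.9))
p,d=vision.read_camera("top"); cv2.imwrite("pics/t1.png",cv2.resize(p[150:310,180:390],None,fx=3.5,fy=3.5))
E
```

```text
time: 3.8
tool_pos: [475.8, 177.6, 92.3]
orientation: [3.141, -0.005, -2.879]
ft_force: [-0.4, -0.2, 0.5]
width: -0.2
time: 3.97
tool_pos: [479.0, 178.2, 95.3]
orientation: [-3.141, 0.002, -2.879]
ft_force: [-0.0, -1.0, 0.0]
width: 0.0
```

```bash
python3 - <<'E'
from h import *
np.set_printoptions(precision=2,suppress=True)
for _ in range(4):
    o=robot.get_obs(); print(o["time"],o["tool_pos"],o["ft_force"],o["orientation"]); vision.read_camera("side")
E
```

```text
4.0667 [479.33 178.13  95.58] [-0.23 -0.76  0.07] [-3.14  0.   -2.88]
4.1167 [479.22 178.02  95.47] [-0.66  0.83 -0.18] [-3.14  0.   -2.88]
4.1667 [479.12 177.99  95.35] [-0.81  0.94 -0.3 ] [-3.14  0.   -2.88]
4.2167 [478.91 177.91  95.17] [-0.39  0.39  0.15] [-3.14  0.   -2.88]
```

View pics/s1.png

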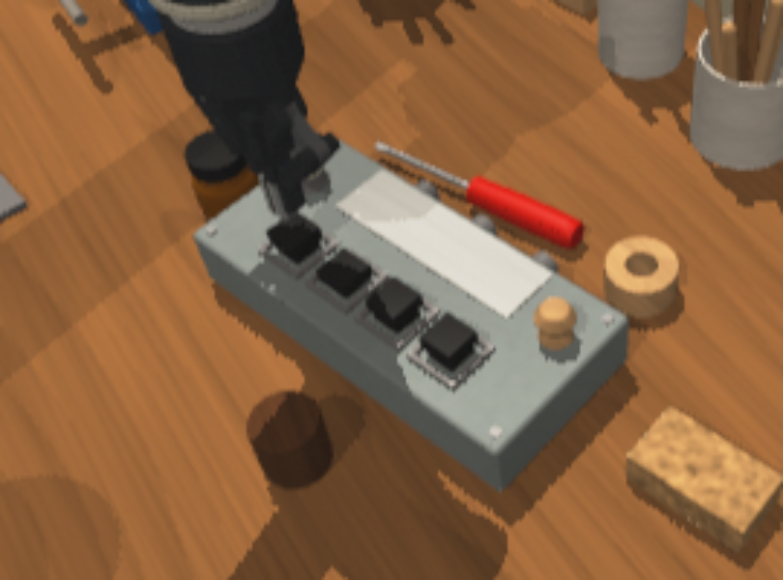

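View pics/t1.png

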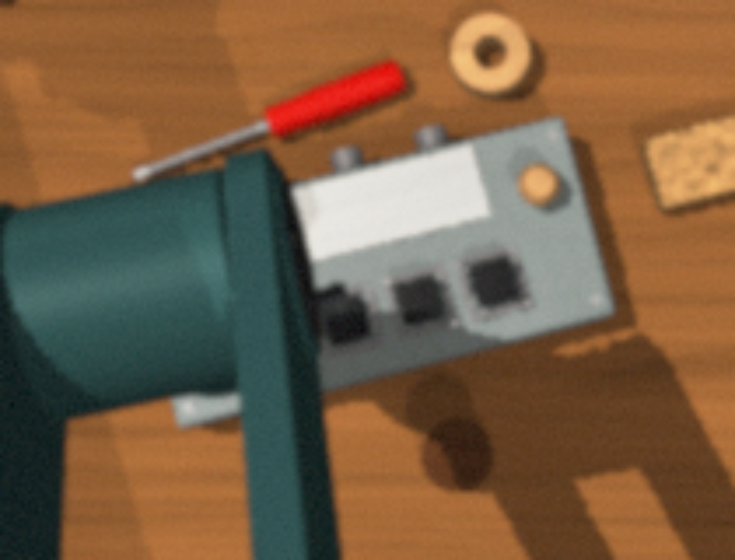

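The side crop shows the shut fingertip directly above key 1 at (290,215), with the gripper clear of the pot. I'll lower it gently.

```bash
cat > f.py <<'E'
from h import *
import sys
np.set_printoptions(precision=2,suppress=True)
F=[];Z=[]
for _ in range(int(sys.argv[1]) if len(sys.argv)>1 else 4):
    vision.read_camera("side"); o=robot.get_obs(); F.append(o["ft_force"]);Z.append(o["tool_pos"])
F=np.array(F);Z=np.array(Z)
print("t",o["time"],"z",Z[-1],"Fz",F[:,2],"mean",F.mean(0))
E
python3 -m handwheel '0 -0.17 0.3 0 0 0 0; 0 0 0.4 0 0 0 0; 0 0 0.3 0 0 0 0; 0 0 0.3 0 0 0 0; 0 0 0.1 0 0 0 0; 0 0 0 0 0 0 0; 0 0 0 0 0 0 0;0 0 0 0 0 0 0'; python3 f.py
```

```text
time: 4.93
tool_pos: [478.8, 176.1, 80.3]
orientation: [-3.141, 0.0, -2.879]
ft_force: [-0.1, 0.4, -0.1]
width: -0.1
t 5.1333 z [478.84 176.14  80.43] Fz [ 0.09 -0.72 -0.39 -0.49] mean [-0.19 -0.05 -0.38]
```

```bash
python3 -m handwheel '0 0 0.1 0 0 0 0; 0 0 0.1 0 0 0 0; 0 0 0.1 0 0 0 0; 0 0 0 0 0 0 0; 0 0 0 0 0 0 0'; python3 f.py
```

```text
time: 5.55
tool_pos: [478.7, 176.1, 77.2]
orientation: [-3.142, -0.0, -2.879]
ft_force: [0.5, 0.4, 0.1]
width: 0.1
t 5.75 z [478.73 176.1   77.31] Fz [ 0.5   0.47 -1.15 -0.29] mean [ 0.03  0.11 -0.12]
```

```bash
python3 -m handwheel '0 0 0.05 0 0 0 0; 0 0 0.05 0 0 0 0; 0 0 0 0 0 0 0; 0 0 0 0 0 0 0'; python3 f.py
```

```text
time: 6.08
tool_pos: [478.8, 176.1, 76.4]
orientation: [-3.142, 0.0, -2.879]
ft_force: [-0.4, -0.4, 0.8]
width: -0.1
t 6.2833 z [478.79 176.13  76.34] Fz [1.76 0.24 0.45 0.59] mean [0.41 0.38 0.76]
```

```bash
python3 -m handwheel '0 0 0.05 0 0 0 0; 0 0 0.05 0 0 0 0; 0 0 0 0 0 0 0; 0 0 0 0 0 0 0'; python3 f.py 6
```

```text
time: 6.62
tool_pos: [478.8, 176.1, 75.3]
orientation: [-3.142, 0.0, -2.879]
ft_force: [-0.3, 0.2, 1.5]
width: 0.2
t 6.9167 z [478.82 176.14  75.32] Fz [1.47 1.56 0.6  1.35 1.06 1.11] mean [ 0.05 -0.16  1.19]
```

K1 gives softly: about 1.2 N at 1.7 mm below 77 mm, so it is up. Withdrawing and moving to K2.

```bash
python3 -m handwheel '0 0 -0.3 0 0 0 0; 0 0 -0.5 0 0 0 0; 0 -0.5 -0.5 0 0 0 0; 0 -1.5 0 0 0 0 0; 0 -1.5 0 0 0 0 0; 0 -1 0 0 0 0 0; 0 -0.5 0 0 0 0 0; 0 0 0 0 0 0 0'; python3 -m handwheel '0 0 0.4 0 0 0 0; 0 0 0.4 0 0 0 0; 0 0 0.2 0 0 0 0;0 0 0 0 0 0 0; 0 0 0 0 0 0 0; 0 0 0 0 0 0 0'; python3 f.py
```

```text
time: 7.58
tool_pos: [492.1, 126.8, 88.5]
orientation: [-3.141, 0.0, -2.881]
ft_force: [-0.3, -0.0, -0.0]
width: 0.2
time: 8.08
tool_pos: [491.6, 128.1, 78.2]
orientation: [-3.142, -0.0, -2.879]
ft_force: [0.0, 0.3, -0.6]
width: 0.0
t 8.2833 z [491.82 127.93  78.41] Fz [0.65 1.04 0.33 0.26] mean [-0.02  0.17  0.57]
```

```bash
python3 -m handwheel '0 0 0.1 0 0 0 0; 0 0 0.1 0 0 0 0; 0 0 0.05 0 0 0 0; 0 0 0.05 0 0 0 0; 0 0 0 0 0 0 0; 0 0 0 0 0 0 0'; python3 f.py 5
```

```text
time: 8.78
tool_pos: [491.7, 127.8, 75.3]
orientation: [-3.141, -0.0, -2.879]
ft_force: [-0.5, 0.1, 0.1]
width: 0.1
t 9.0333 z [491.76 127.82  75.34] Fz [-0.07 -0.25  0.22  0.11  0.14] mean [ 0.3  -0.28  0.03]
```

No contact at 75.3 mm, so this key isn't up. I'll continue down to find its top.

```bash
python3 -m handwheel '0 0 0.1 0 0 0 0; 0 0 0.1 0 0 0 0; 0 0 0.1 0 0 0 0; 0 0 0 0 0 0 0; 0 0 0 0 0 0 0'; python3 f.py 4
```

```text
time: 9.45
tool_pos: [491.6, 127.8, 72.2]
orientation: [-3.142, -0.0, -2.879]
ft_force: [-0.2, -0.0, -0.7]
width: 0.5
t 9.65 z [491.74 127.84  72.34] Fz [ 0.67 -0.19  0.32 -0.72] mean [0.14 0.17 0.02]
```

```bash
python3 -m handwheel '0 0 0.05 0 0 0 0; 0 0 0.03 0 0 0 0; 0 0 0 0 0 0 0; 0 0 0 0 0 0 0'; python3 f.py 4
```

```text
time: 9.98
tool_pos: [491.7, 127.8, 71.5]
orientation: [-3.142, -0.0, -2.879]
ft_force: [-0.3, -0.1, 0.3]
width: -0.2
t 10.1833 z [491.71 127.85  71.52] Fz [-0.42  0.24 -0.18  0.14] mean [ 0.12 -0.01 -0.06]
```

```bash
python3 -m handwheel '0 0 0.03 0 0 0 0; 0 0 0 0 0 0 0;0 0 0 0 0 0 0'; python3 f.py 4
```

```text
time: 10.43
tool_pos: [491.7, 127.8, 71.2]
orientation: [-3.142, -0.0, -2.879]
ft_force: [-0.0, 0.9, -0.5]
width: 0.2
t 10.6333 z [491.72 127.81  71.2 ] Fz [ 0.78 -0.09 -1.09  0.29] mean [ 0.21  0.16 -0.03]
```

```bash
python3 -m handwheel '0 0 0.02 0 0 0 0; 0 0 0 0 0 0 0;0 0 0 0 0 0 0'; python3 f.py 4
```

```text
time: 10.88
tool_pos: [491.7, 127.8, 71.1]
orientation: [-3.141, 0.0, -2.879]
ft_force: [-0.5, -0.5, 3.0]
width: -0.4
t 11.0833 z [491.74 127.83  71.1 ] Fz [2.17 2.37 3.13 3.02] mean [-0.29 -0.04  2.67]
```

K2 is solid: 2.7 N within 0.1 mm at 71.1 mm, so it is latched. I'll back off gently and tap K3.

```bash
python3 -m handwheel '0 0 -0.3 0 0 0 0; 0 0 -0.7 0 0 0 0; 0 0 -0.7 0 0 0 0; 0 -1.5 0 0 0 0 0; 0 -1.5 0 0 0 0 0; 0 -1.5 0 0 0 0 0; 0 -0.5 0 0 0 0 0; 0 0 0 0 0 0 0'; python3 -m handwheel '0 0 0.4 0 0 0 0; 0 0 0.4 0 0 0 0; 0 0 0.2 0 0 0 0;0 0 0 0 0 0 0; 0 0 0 0 0 0 0; 0 0 0 0 0 0 0'; python3 f.py
```

```text
time: 11.75
tool_pos: [505.4, 78.7, 88.6]
orientation: [-3.141, 0.001, -2.881]
ft_force: [0.4, -0.8, 0.8]
width: 0.0
time: 12.25
tool_pos: [504.5, 79.9, 77.9]
orientation: [3.142, -0.0, -2.879]
ft_force: [0.0, -0.0, 1.2]
width: 0.2
t 12.45 z [504.73  79.59  78.1 ] Fz [-0.3   0.19  0.    0.26] mean [0.18 0.   0.04]
```

```bash
python3 -m handwheel '0 0 0.1 0 0 0 0; 0 0 0.05 0 0 0 0; 0 0 0.05 0 0 0 0; 0 0 0 0 0 0 0; 0 0 0 0 0 0 0'; python3 f.py 4
```

```text
time: 12.87
tool_pos: [504.8, 79.6, 76.1]
orientation: [-3.141, 0.0, -2.879]
ft_force: [0.4, 0.1, 0.7]
width: 0.2
t 13.0667 z [504.84  79.55  76.08] Fz [1.18 0.37 0.1  1.11] mean [0.36 0.62 0.69]
```

```bash
python3 -m handwheel '0 0 0.05 0 0 0 0; 0 0 0.03 0 0 0 0; 0 0 0 0 0 0 0; 0 0 0 0 0 0 0'; python3 f.py 6
```

```text
time: 13.4
tool_pos: [504.8, 79.5, 75.3]
orientation: [-3.141, 0.0, -2.879]
ft_force: [0.8, 0.2, 1.2]
width: -0.2
t 13.7 z [504.84  79.54  75.26] Fz [0.94 2.26 0.83 1.14 1.84 1.73] mean [0.86 0.63 1.46]
```

K3 gives softly (1.5 N at 75.3 mm), so it is up. On to K4.

```bash
python3 -m handwheel '0 0 -0.3 0 0 0 0; 0 0 -0.5 0 0 0 0; 0 -0.5 -0.5 0 0 0 0; 0 -1.5 0 0 0 0 0; 0 -1.5 0 0 0 0 0; 0 -1 0 0 0 0 0; 0 -0.5 0 0 0 0 0; 0 0 0 0 0 0 0'; python3 -m handwheel '0 0 0.4 0 0 0 0; 0 0 0.4 0 0 0 0; 0 0 0.2 0 0 0 0;0 0 0 0 0 0 0; 0 0 0 0 0 0 0; 0 0 0 0 0 0 0'; python3 f.py
```

```text
time: 14.37
tool_pos: [518.0, 30.2, 88.4]
orientation: [-3.141, 0.0, -2.881]
ft_force: [0.1, -0.2, 0.5]
width: -0.1
time: 14.87
tool_pos: [517.5, 31.6, 78.1]
orientation: [3.142, -0.0, -2.879]
ft_force: [-0.2, -0.3, -0.0]
width: -0.1
t 15.0667 z [517.7   31.33  78.31] Fz [ 0.49 -0.47  0.22 -0.07] mean [-0.23 -0.29  0.04]
```

```bash
python3 -m handwheel '0 0 0.1 0 0 0 0; 0 0 0.05 0 0 0 0; 0 0 0.05 0 0 0 0; 0 0 0 0 0 0 0; 0 0 0 0 0 0 0'; python3 f.py 4
```

```text
time: 15.48
tool_pos: [517.8, 31.3, 76.3]
orientation: [-3.141, 0.0, -2.879]
ft_force: [-0.4, 0.0, 0.9]
width: 0.2
t 15.6833 z [517.81  31.23  76.3 ] Fz [ 0.33  1.08  1.34 -0.3 ] mean [0.33 0.45 0.61]
```

```bash
python3 -m handwheel '0 0 0.05 0 0 0 0; 0 0 0.05 0 0 0 0; 0 0 0 0 0 0 0; 0 0 0 0 0 0 0'; python3 f.py 6
```

```text
time: 16.02
tool_pos: [517.8, 31.2, 75.3]
orientation: [-3.141, 0.0, -2.879]
ft_force: [0.8, -0.6, 0.8]
width: -0.2
t 16.3167 z [517.78  31.25  75.25] Fz [2.65 0.94 2.05 1.26 1.82 1.98] mean [0.87 0.6  1.78]
```

K4 is up too (1.8 N, soft). I'll lift, pass high back to K2 and check that it is still latched.

```bash
python3 -m handwheel '0 0 -0.3 0 0 0 0; 0 0 -0.6 0 0 0 0; 0 0 -0.8 0 0 0 0; 0 1.5 -0.3 0 0 0 0; 0 2 0 0 0 0 0; 0 2 0 0 0 0 0; 0 2 0 0 0 0 0; 0 1.5 0 0 0 0 0'; python3 -m handwheel '0 1 0.3 0 0 0 0; 0 0 0.4 0 0 0 0; 0 0 0.4 0 0 0 0; 0 0 0.2 0 0 0 0;0 0 0.1 0 0 0 0; 0 0 0 0 0 0 0; 0 0 0 0 0 0 0; 0 0 0 0 0 0 0'; python3 f.py
```

```text
time: 16.98
tool_pos: [493.7, 119.3, 95.9]
orientation: [3.141, -0.0, -2.879]
ft_force: [0.5, 0.2, -0.5]
width: 0.3
time: 17.65
tool_pos: [491.9, 127.4, 81.2]
orientation: [-3.141, 0.0, -2.88]
ft_force: [-0.0, 0.2, -0.5]
width: 0.1
t 17.85 z [491.82 127.74  81.31] Fz [-0.75 -0.27  0.37 -0.36] mean [ 0.24  0.18 -0.25]
```

```bash
python3 -m handwheel '0 0 0.3 0 0 0 0; 0 0 0.3 0 0 0 0; 0 0 0.2 0 0 0 0; 0 0 0.1 0 0 0 0; 0 0 0.05 0 0 0 0; 0 0 0 0 0 0 0; 0 0 0 0 0 0 0'; python3 f.py
```

```text
time: 18.43
tool_pos: [491.7, 127.9, 71.7]
orientation: [-3.142, -0.0, -2.879]
ft_force: [-0.5, -1.0, -0.3]
width: -0.1
t 18.6333 z [491.77 127.81  71.79] Fz [ 0.53 -0.38 -0.18  0.27] mean [-0.15  0.44  0.06]
```

```bash
python3 -m handwheel '0 0 0.03 0 0 0 0; 0 0 0.03 0 0 0 0; 0 0 0.03 0 0 0 0; 0 0 0.03 0 0 0 0; 0 0 0.03 0 0 0 0; 0 0 0.03 0 0 0 0; 0 0 0 0 0 0 0'; python3 f.py
```

```text
time: 19.22
tool_pos: [491.8, 127.8, 70.2]
orientation: [-3.141, 0.0, -2.879]
ft_force: [-1.4, -0.5, 6.4]
width: -0.0
t 19.4167 z [491.79 127.84  70.21] Fz [5.92 6.05 6.95 6.38] mean [-1.43 -0.13  6.33]
```

```bash
python3 -m handwheel '0 0 0.03 0 0 0 0; 0 0 0.03 0 0 0 0; 0 0 0.03 0 0 0 0; 0 0 0.03 0 0 0 0; 0 0 0.03 0 0 0 0; 0 0 0.03 0 0 0 0; 0 0 0.03 0 0 0 0;0 0 0 0 0 0 0'; python3 f.py
```

```text
time: 20.08
tool_pos: [491.8, 127.8, 68.2]
orientation: [-3.141, 0.0, -2.879]
ft_force: [-1.2, 0.2, 7.8]
width: -0.6
t 20.2833 z [491.78 127.83  68.26] Fz [8.27 7.37 7.69 7.62] mean [-1.22 -0.25  7.74]
```

```bash
python3 -m handwheel '0 0 0.03 0 0 0 0; 0 0 0.03 0 0 0 0; 0 0 0.03 0 0 0 0; 0 0 0.03 0 0 0 0; 0 0 0 0 0 0 0;0 0 0 0 0 0 0'; python3 f.py
```

```text
time: 20.78
tool_pos: [491.8, 127.8, 67.1]
orientation: [-3.141, 0.0, -2.879]
ft_force: [-1.3, -1.0, 6.6]
width: 0.1
t 20.9833 z [491.77 127.82  67.04] Fz [8.19 7.28 7.39 7.48] mean [-1.52 -0.46  7.58]
```

```bash
python3 -m handwheel '0 0 -0.1 0 0 0 0; 0 0 -0.1 0 0 0 0; 0 0 -0.1 0 0 0 0; 0 0 -0.1 0 0 0 0; 0 0 -0.1 0 0 0 0; 0 0 -0.1 0 0 0 0; 0 0 0 0 0 0 0; 0 0 0 0 0 0 0'; python3 f.py
```

```text
time: 21.65
tool_pos: [491.8, 127.8, 72.6]
orientation: [-3.141, 0.0, -2.879]
ft_force: [0.1, 0.3, 2.9]
width: -0.2
t 21.85 z [491.76 127.82  72.53] Fz [3.12 2.42 2.18 2.83] mean [-0.41  0.39  2.64]
```

The finger still feels 2.6 N at 72.5 mm, above the latched height, so the key has released and is rising with it. Withdrawing.

```bash
python3 -m handwheel '0 0 -0.1 0 0 0 0; 0 0 -0.1 0 0 0 0; 0 0 -0.1 0 0 0 0; 0 0 -0.2 0 0 0 0; 0 0 -0.3 0 0 0 0; 0 0 -0.6 0 0 0 0; 0 0 -1 0 0 0 0; 0 0 -2 0 0 0 0'; python3 -m handwheel '0 0 -2.5 0 0 0 0; 0 0 -2.5 0 0 0 0; 0 0 -2.5 0 0 0 0; 0 1.5 -2 0 0 0 0; 0 2.4 0 0 0 0 0; 0 2.4 0 0 0 0 0; 0 2.4 0 0 0 0 0; 0 2.4 0 0 0 0 0'; python3 -m handwheel '0.5 2.4 0 0 0 0 0; 1 2.4 0 0 0 0 0; 1 2.4 0 0 0 0 0; 1 2.4 0 0 0 0 0; 1 2.4 0 0 0 0 0; 1 2.4 0 0 0 0 0; 0.5 1 0 0 0 0 0; 0 0 0 0 0 0 0'; python3 -m handwheel '0 0 0 0 0 0 0; 0 0 0 0 0 0 0;0 0 0 0 0 0 0; 0 0 0 0 0 0 0'
python3 - <<'E'
from h import *
np.set_printoptions(precision=1,suppress=True)
K=[(478.7,176),(491.6,127.9),(504.5,79.6),(517.4,31.5)]
B={"pot":(515,231),"knob":(560,7),"mallet":(403,49),"jar":(470,298),"spool":(680,32)}
for n in("top","side"):
    o=np.load(n+".npz"); p,d=vision.read_camera(n); W=cloud(n,d)
    cv2.imwrite(f"pics/{n}9.png",p)
    for x,y in K:
        f=lambda W:np.median(W[np.hypot(W[...,0]-x,W[...,1]-y)<11][:,2])
        print(n,x,y,"before",f(o["W"]),"after",f(W))
    q=(np.abs(o["p"].astype(int)-p).sum(-1)>90).astype(np.uint8)*255
    cv2.imwrite(f"pics/{n}diff.png",q)
E
```

```text
time: 22.52
tool_pos: [490.1, 127.6, 116.0]
orientation: [3.141, -0.004, -2.879]
ft_force: [-0.7, -0.4, -0.7]
width: 0.4
time: 23.18
tool_pos: [462.6, 236.0, 212.8]
orientation: [-3.142, 0.001, -2.88]
ft_force: [0.4, -0.4, 0.2]
width: 0.4
time: 23.85
tool_pos: [363.5, 369.6, 212.3]
orientation: [3.141, 0.0, -2.877]
ft_force: [-0.0, -0.0, 0.0]
width: 0.0
time: 24.18
tool_pos: [365.8, 367.4, 211.6]
orientation: [-3.141, 0.0, -2.881]
ft_force: [0.2, 0.2, -1.0]
width: 0.2
top 478.7 176 before 76.3832439866037 after 76.67130570907989
top 491.6 127.9 before 70.76999189356519 after 76.46176211960687
top 504.5 79.6 before 76.78642120040189 after 76.62463791134502
top 517.4 31.5 before 76.75798117818158 after 76.82898510823094
side 478.7 176 before 75.63873096488078 after 75.6180062749043
side 491.6 127.9 before 69.65787611678513 after 75.6375872803867
side 504.5 79.6 before 75.54021692098729 after 75.38309243261841
side 517.4 31.5 before 75.71541252330292 after 75.39501802633868
```

All four keys now read as up from both cameras. One look at the pictures before handing in.

View pics/top9.png

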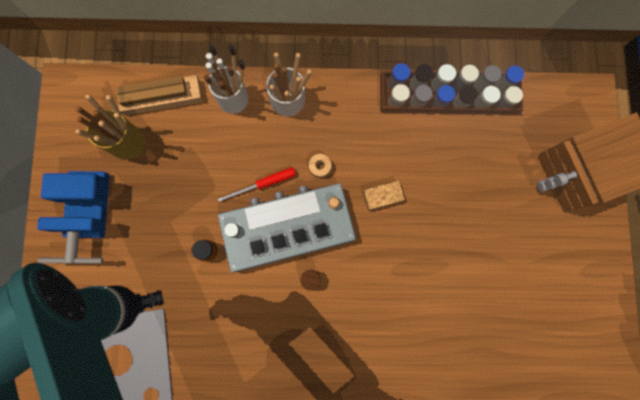

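View pics/side9.png

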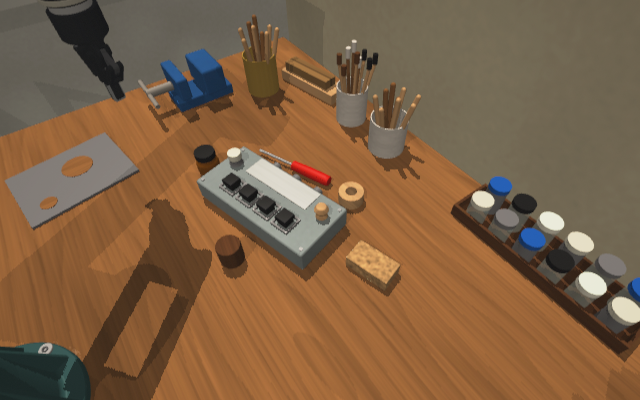

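Both pictures show everything where it was: pot (232,230), knob (334,203), jar (204,250) and mallet head (313,280) in the top view. The arm is well clear of the unit, so I'm handing in.

```bash
python3 -c "
from bench import robot
print(robot.job_done(), robot.get_obs()['time'])"
```

```text
the job is handed in; nothing more can be done
the job is handed in; nothing more can be done
```

The latched key was key 2. It has been released and all four keys now stand up; I handed the job in at about 24 s of the 64 s allowed.

- **Taps:** I tapped the keys with the shut fingertips from left to right. Keys 1, 3 and 4 gave softly at 1.2, 1.5 and 1.8 N, about 1.7 mm down. Key 2 was solid at 2.7 N at its latched height of 71 mm.
- **Release:** After the fourth tap I pressed key 2 slowly, at up to about 8 N, to 67 mm. It rose with the finger as I withdrew. The force at the bottom did not clearly show the catch letting go; the rise above 71 mm did.
- **Last checks:** Both cameras read all four key tops level at about 76.5 mm (top) and 75.5 mm (side). The side camera reads about 1 mm low, within its calibration error. By eye, the pots and tools are where they were in the first pictures; I did not measure them again. The arm is well clear of the unit.

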